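Unlock the dial padlock that still holds the stock case and hold it up, open

ROBOT

A 6-joint arm with a two-finger parallel gripper is mounted at the origin on a cart in front of the work surface, level with it; the furniture and walls round the work are solid. World frame = base frame: x ahead of the robot, y to its left, z up, the work surface at z = 0. Lengths are in mm, angles in rad, forces in N, time in s.
With the tool pointing down it reaches from about 250 to 775 mm from the base axis. Payload 4 kg.
Tool frame: the origin (TCP) lies midway between the tips of the shut fingers; the grasp point (between the pads) lies 19 mm behind it; z points along the fingers, y is the line along which they close (so a half turn about z gives the same grasp; the last joint's range is limited). The gripper opens to 85 mm and grips with 20 to 120 N. Pads are 22 mm wide; open, the fingers measure 114 mm over their backs; the gripper's body (76 mm by 85 mm) begins 54 mm behind the grasp point. The pads swing forward as they close: fully open they stand 13 mm farther back than shut.
Start: joints at [-0.103, 0.087, 1.371, -0, 1.684, -0.103], TCP at [550.016, -0.006, 231.341] pointing down, gripper open.
Joint ranges: [-3.1, 3.1], [-0.76, 2.03], [0.27, 2.55], [-1.08, 4.22], [0.17, 2.65], [-2.57, 2.57]. Speed limits (rad/s): [2.79, 2.79, 3.14, 3.14, 3.14, 3.14].

INTERFACE

Orientations are given as a rotation vector (axis times angle).
In Python, from cell import r gives the robot as it stands.
- The arm moves only by the tool drive_tool, never from a script. Its argument "increments" is a list that holds one entry, the list of rows, each a list of 6 numbers: the shift along the tool's x, y, z in cm, then the turn, a rotation vector about the tool's x, y, z in degrees. In form: [[[x, y, z, rx, ry, rz], ...]]. A call has 1 to 20 rows; each row shifts and turns the commanded pose from where the row before left it, along the tool's axes as they then stand; what a row does not reach is not made up. A row lasts 1/8 s, in which the tool goes at most 62.5 mm and 10.7 degrees, less where a joint would pass 70% of its speed; a pose out of reach is approached as far as the arm can. A call is refused whole if a number of a shift passes 6.25 or a number of a turn 10.7, either way. A call with a gripper value outside its range is refused whole. "grip" is the opening, from 0 (shut) to 1 (fully open), set as the call begins (left out, the last holds). The fingers move at their own pace and stop on an object; "squeeze" is the grip in N (left out, the last holds). Time passes only in rows, so rows that do not move let the fingers close. It gives the time, the measured TCP pose, the force, the opening and the grip force at its end, in the units of the state.
- r.read_state(): the state, without advancing time (a new reading comes with each control period).
- r.camera(name): name is "scene" or "side" or "wrist"; returns the picture (480x640x3 uint8, red, green, blue); there is no depth.
- r.calibration(name): a dict with "fov_y" (degrees; the focal length in pixels is half the picture's height over the tangent of half this angle, whatever the lens; pixels are square), "cx", "cy" (the principal point, pixels), "R" (3x3) and "t" (3): a world point X has camera coordinates R X + t; the wrist camera has in their place "mount" (4x4, takes a point from camera to tool coordinates, whose origin is the TCP and whose axes are the flange's). Camera axes: x right, y down, z forward; pixel columns grow to the right and rows downward; lengths in mm; the calibration is good to about 2 mm. A picture is of the moment at which its call begins: read the wrist's pose just before it. calibration takes no time and is no camera call.
- r.hand_in(): hands the job in; it is judged then, once.
The state is a dict: "time_s": time; "joints": joint angles; "qd": joint speeds; "effort": joint torques, N m; "ee_pos": TCP position; "ee_rot": TCP orientation; "wrist_force": force on the tool from outside, world axes, zero at the start; "wrist_torque": the same for the moment, N m; "gripper_width": opening from 0.0 (shut) to 1.0 (fully open); "finger_force": force on a finger pad.
Only numpy, scipy, OpenCV 4.12 (cv2) and the standard library are available. Lean on these libraries where they do the work, as an engineer would, in place of code of your own. Each camera call takes 0.05 s, during which the arm holds its last target. There are 200 camera calls.

TASK

Two dial padlocks lie on the lid of the grey stock case: one is already open, with its shackle drawn out, the other is still locked through its tab. Turn the dial of the locked one until its pointer meets the index nib and you feel it drop into the notch, draw its shackle fully out, then lift that padlock off the case and finish holding it by its shackle, level with the dial up, about 10 cm above the lid, still open. Leave the open padlock and the other things on the bench as they are.

Things in the scene. Friction and masses are not known exactly. Their poses are not given: they have to be found in the camera images.
- stock_case: grey steel case, fixed, 124 x 230 mm, lid top 66 mm above the bench. Origin: centre of its underside; x to the back, y left, z up; lid's front edge at x = -62 mm. The two padlocks lie flat on the lid, centres at x -25.5, y +56 and -56 mm, same yaw as the case, shackles out over the front edge, each with 1.5 mm play in a pocket of 8 mm high steel rails at both sides and the back
- tab_left (a point): centre of the 12.5 mm hole in the left steel tab (4 mm thick, 26 wide, 24 high), which stands up from the case through the lid 2 mm in front of the left padlock's body; a locked padlock's short leg runs through it. When the shackle is pulled the body bears on the tab; drawn out 15 mm or more, the leg's tip is 4 mm or more in front of the tab and the padlock lifts straight up
- tab_right (a point): the same for the right padlock's tab
- padlock_a: a padlock, left or right on the case; its shackle shows if it is the locked or the open one. Steel body 52 x 52 x 24 mm lying dial up, 0.2 kg in all. Origin: centre of its underside; its x axis points from the shackle to the back of the body (the U shackle sticks out to -x), y to the short leg, z up. A raised index nib is beside the dial, in the middle of the shackle side (-x)
- padlock_a_knob (a point): on its dial's axis (centre of the body), 40 mm above its underside: where to grip the round fluted knob, 27 mm in diameter, standing from 27 to 45 mm above the underside. The flat dial plate below it is 42 mm in diameter, its top 27.6 mm above the underside (pointer on it to 29.5 mm)
- padlock_a_pointer (a point): the raised steel pointer on its dial plate, 19 mm from the dial's axis; turns with the dial. In the notch it points at the nib, towards the shackle
- padlock_a_dial (a joint): turn in rad, positive counterclockwise from above; 0 or 6.283 = pointer at the nib. Turns either way between stops at -1.2 and 7.5, clicking lightly every 22.5 degrees (under 0.08 Nm). Near the nib the shackle's blade drops into the notch: the shackle springs out and the dial is caught within about 0.25 rad of the nib; do not force it on. Elsewhere the shackle is blocked
- padlock_a_shackle (a joint): how far its shackle is drawn out of the body (along the body's -x), m: under 0.0015 locked, 0.004 to 0.008 sprung out at the notch, 0.0195 fully out (hard stop; the open padlock starts near it). Takes up to 4 N to draw; stays where it is left
- padlock_a_bow (a point): midway between its two straight legs, 12 mm above the padlock's underside; moves with the shackle. Locked: 53 mm to -x of the body's centre, 16 mm beyond the lid's edge (air below). 7 mm round rod, legs along the body's x, 41 mm over the outside, straight from the body to 5 mm beyond this point, then the half-round bow, which ends 25 mm beyond it
- padlock_b: the other padlock, left or right on the case; its shackle shows if it is the locked or the open one. Steel body 52 x 52 x 24 mm lying dial up, 0.2 kg in all. Origin: centre of its underside; its x axis points from the shackle to the back of the body (the U shackle sticks out to -x), y to the short leg, z up. A raised index nib is beside the dial, in the middle of the shackle side (-x)
- padlock_b_knob (a point): on its dial's axis (centre of the body), 40 mm above its underside: where to grip the round fluted knob, 27 mm in diameter, standing from 27 to 45 mm above the underside. The flat dial plate below it is 42 mm in diameter, its top 27.6 mm above the underside (pointer on it to 29.5 mm)
- padlock_b_pointer (a point): the raised steel pointer on its dial plate, 19 mm from the dial's axis; turns with the dial. In the notch it points at the nib, towards the shackle
- padlock_b_dial (a joint): turn in rad, positive counterclockwise from above; 0 or 6.283 = pointer at the nib. Turns either way between stops at -1.2 and 7.5, clicking lightly every 22.5 degrees (under 0.08 Nm). Near the nib the shackle's blade drops into the notch: the shackle springs out and the dial is caught within about 0.25 rad of the nib; do not force it on. Elsewhere the shackle is blocked
- padlock_b_shackle (a joint): how far its shackle is drawn out of the body (along the body's -x), m: under 0.0015 locked, 0.004 to 0.008 sprung out at the notch, 0.0195 fully out (hard stop; the open padlock starts near it). Takes up to 4 N to draw; stays where it is left
- padlock_b_bow (a point): midway between its two straight legs, 12 mm above the padlock's underside; moves with the shackle. Locked: 53 mm to -x of the body's centre, 16 mm beyond the lid's edge (air below). 7 mm round rod, legs along the body's x, 41 mm over the outside, straight from the body to 5 mm beyond this point, then the half-round bow, which ends 25 mm beyond it
- pin_driver: red precision screwdriver, 13 x 112 x 13 mm, lying on the lid behind the padlocks; leave it there. Origin: centre of its underside
- pad_pliers: nose pad pliers, 51 x 156 x 12 mm, lying on the bench to the right of the case. Origin: centre of its underside
- tape_roll: tape roll, 96 x 96 x 24 mm, on the bench to the left. Origin: centre of its underside
- dispenser: dark solvent dispenser, 53 x 60 x 129 mm, standing on the bench to the left. Origin: centre of its underside
- glue_bottle: small glue bottle with a red nozzle, 27 mm in diameter, 80 mm high, standing on the bench to the back left. Origin: centre of its underside
Mind the look-alikes: they are no part of the job. Leave any turquoise look-alike of the padlock_b alone.

How it is judged (in metres and radians):
On the way, in this order (a step that is already met when the one before it is completed fails the run):
1. the dial of the locked padlock is in its notch: its shackle has sprung out (value of joint padlock_a_shackle above 0.0035 m and (value of joint padlock_a_dial below 0.35 rad or value of joint padlock_a_dial above 5.93 rad)), for 0.1 s.
2. its shackle is drawn out while the padlock still lies in its pocket (value of joint padlock_a_shackle above 0.016 m and z of padlock_a in the frame of stock_case below 0.08 m), for 0.1 s.
At the end, for the whole second after the job is handed in: the padlock that was locked is held by its shackle, at rest, clear of the case, underside 60 to 200 mm above the lid, level within 0.6 rad, dial up, shackle still out 15 mm or more; the other padlock has not moved 8 mm and is still open; the screwdriver on the lid has not moved 30 mm (z of padlock_a in the frame of stock_case between 0.126 and 0.266 m and value of joint padlock_a_shackle above 0.015 m and contact force between the fingers and padlock_a_shackle above 1 N and contact force between padlock_a and stock_case below 0.1 N and angle between padlock_a's own z axis and vertical below 0.6 rad and linear speed of padlock_a below 0.05 m/s and distance of padlock_b from where it was at the start of the episode below 0.008 m and value of joint padlock_b_shackle above 0.016 m and distance of pin_driver from where it was at the start of the episode below 0.03 m); the arm keeps its last pose, push and grip.
It fails at once if the open padlock is disturbed (moved over 8 mm, lifted, or its shackle pushed in) (distance of padlock_b from where it was at the start of the episode above 0.008 m or value of joint padlock_b_shackle below 0.015 m).
It fails at once if a bystander is pushed over 30 mm (distance of any of pin_driver, pad_pliers, tape_roll, dispenser, glue_bottle from where it was at the start of the episode above 0.03 m).
It also fails if it takes over 64 s, if anything falls off the work surface, if the arm or the gripper's body presses on something with over 40 N, if the wrist force passes 120 N, or if a joint passes its speed limit or range.

## Working session

There is one attempt and no reset: what is moved stays moved. The work goes in short steps, Python scripts to look and compute and a tool call to move; the robot and the scene stay as the last step left them, time stands still between calls to the robot, and variables do not carry over. Pictures are saved under pics/ and viewed, at most 10 in all, crops included, and the job is handed in when it is done.

Besides the shell and the picture viewer there is one more tool, called as name(argument=value, ...), one argument or row to a line, values as JSON. drive_tool: Moves the arm, as the interface text tells. Its arguments: {"type":"object","properties":{"increments":{"type":"array","items":{"type":"array","items":{"type":"array","items":{"type":"number"}}}},"grip":{"type":"number"},"squeeze":{"type":"number"}},"required":["increments"]}

```bash
mkdir -p pics; cat > h.py <<'E'
from cell import r
import numpy as np, cv2
from scipy.spatial.transform import Rotation as R
def snap(n,f):
    s=r.read_state(); im=r.camera(n); cv2.imwrite(f,im[:,:,::-1]); return s,im
def cam(n,s=None):
    c=r.calibration(n); f=240/np.tan(np.radians(c['fov_y']/2))
    if 'mount' in c:
        M=np.array(c['mount']); T=np.eye(4); T[:3,:3]=R.from_rotvec(s['ee_rot']).as_matrix(); T[:3,3]=s['ee_pos']
        W=T@M; Rc=W[:3,:3].T; t=-Rc@W[:3,3]
    else: Rc=np.array(c['R']); t=np.array(c['t'])
    return f,c['cx'],c['cy'],Rc,t
def ray(C,u,v,z):
    f,cx,cy,Rc,t=C; d=Rc.T@np.array([(u-cx)/f,(v-cy)/f,1]); o=-Rc.T@t
    return o+d*(z-o[2])/d[2]
def proj(C,X):
    f,cx,cy,Rc,t=C; p=Rc@np.array(X)+t; return np.array([cx+f*p[0]/p[2],cy+f*p[1]/p[2]])
E
python3 - <<'E'
from h import *
ims=[snap(n,f'pics/{n}0.png') for n in('scene','side','wrist')]
a=np.hstack([cv2.resize(i[1],(400,300)) for i in ims[:2]])
print(ims[0][0]['ee_rot'],ims[0][0]['time_s'])
for n in('scene','side'): print(n,r.calibration(n))
E
```

```text
[-2.22019107 -2.22016018  0.0023083 ] 0.0
scene {'fov_y': 45.41373829700045, 'cx': 318.8838513326071, 'cy': 243.246961987094, 'R': array([[ 0.9091679 , -0.41625946,  0.01190742],
       [-0.22545044, -0.51605326, -0.82635412],
       [ 0.35012258,  0.74861011, -0.56302494]]), 't': array([-366.21163009,  306.09972449, 1097.15297895])}
side {'fov_y': 52.73566675768878, 'cx': 322.3957455430468, 'cy': 236.32280071732154, 'R': array([[-0.97806058, -0.20711778, -0.02235481],
       [-0.11368272,  0.62057829, -0.77586005],
       [ 0.17456732, -0.75629677, -0.63050888]]), 't': array([ 551.65848175,  -16.92143944, 1226.20053517])}
```

View pics/scene0.png

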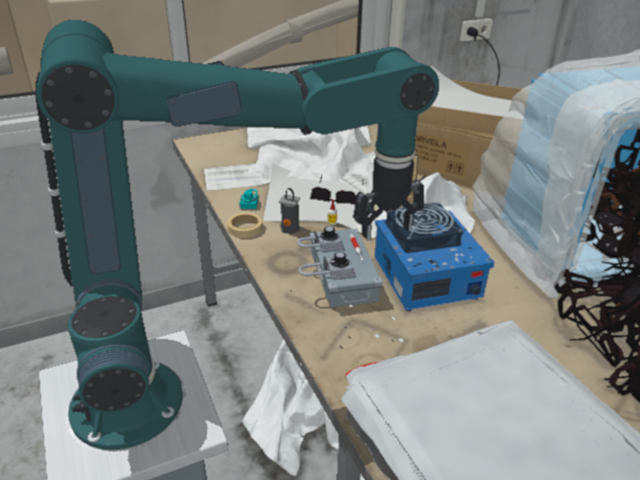

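View pics/wrist0.png

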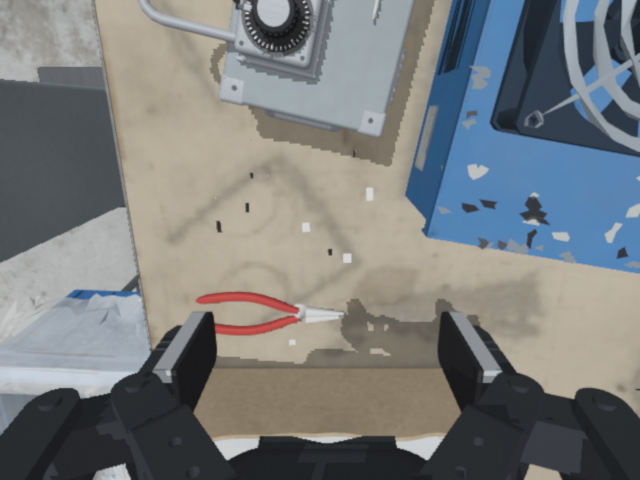

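The scene picture shows the grey case with two padlocks, knobs at about (330,233) and (340,259). A turquoise look-alike stands at (249,200). The wrist picture shows the right padlock at the top, knob at (270,12), and the pliers at (270,314). I'll compute the positions next.

```bash
python3 - <<'E'
from h import *
C=cam('scene')
for p in[(330,233),(340,259)]: print(ray(C,*p,111))
s=r.read_state(); W=cam('wrist',s)
print(ray(W,270,12,111),'corners',ray(W,232,92,66),ray(W,372,122,66),-W[3].T@W[4], ray(W,428,225,66))
im=cv2.imread('pics/scene0.png')[160:320,200:400]; cv2.imwrite('pics/c1.png',cv2.resize(im,None,fx=3.7,fy=3.7,interpolation=3))
E
```

```text
[536.12207556 229.4592362  111.        ]
[510.48413467 122.91596102 111.        ]
[514.19057412 135.91639623 111.        ] corners [477.64724724  92.7999955   66.        ] [582.36830769  71.55646413  66.        ] [548.89364532  81.26090247 373.21065717] [631.62003091  -9.87888426  66.        ]
```

View pics/c1.png

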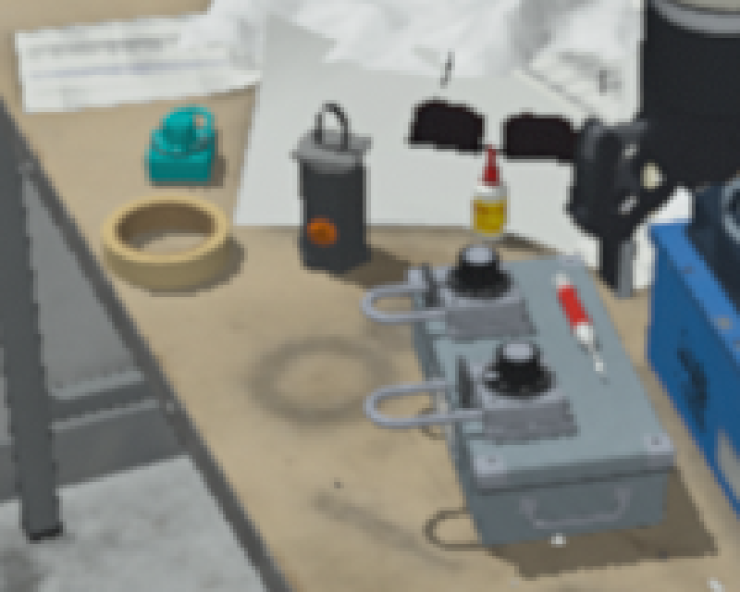

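drive_tool(
  increments=[
    [[2.5,-1,0,0,0,0],[2.5,-1,0,0,0,0],[2.5,-1,0,0,0,0],[2.5,-1,0,0,0,0],[0,0,0,0,0,0],[0,0,0,0,0,0]],
  ],
)

```text
time_s: 0.9
ee_pos: [510.1, 99.6, 231.1]
ee_rot: [2.221, 2.221, -0.001]
wrist_force: [-0.4, 0.3, -0.2]
gripper_width: 0.998
finger_force: 0.0
```

```bash
python3 - <<'E'
from h import *
s,im=snap('wrist','pics/w1.png'); print(s['ee_pos'],s['time_s'])
E
```

```text
[510.09851221  99.58149297 231.09277615] 0.9
```

View pics/w1.png

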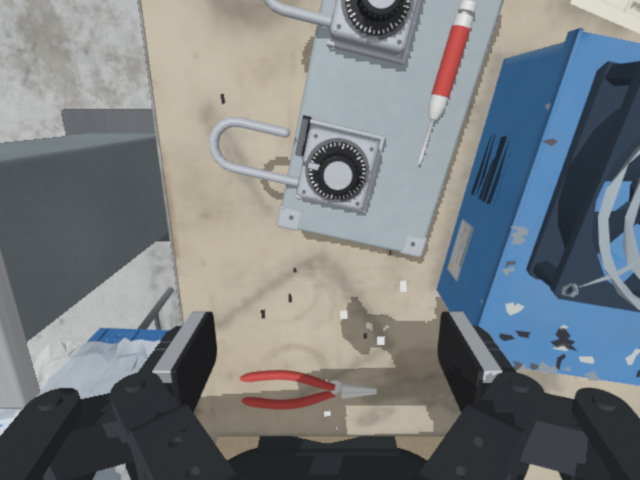

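The right padlock (knob (337,175)) is open: its short-leg tip at (287,132) is in front of the tab and its pointer faces the shackle. So the left one (knob (380,5)) should be the locked one. I'll move over it for a confirming look.

drive_tool(
  increments=[
    [[2,0.4,0,0,0,0],[2,0.4,0,0,0,0],[2,0.4,0,0,0,0],[2,0.4,0,0,0,0],[0,0,0,0,0,0],[0,0,0,0,0,0]],
  ],
)

```text
time_s: 1.7
ee_pos: [526.0, 180.0, 231.2]
ee_rot: [2.221, 2.222, -0.001]
wrist_force: [-0.6, 0.7, 0.5]
gripper_width: 0.999
finger_force: 0.0
```

```bash
python3 - <<'E'
from h import *
s,im=snap('wrist','pics/w2.png'); print(s['ee_pos'],s['time_s'])
C=cam('wrist',s); p=proj(C,[535,236,100]); print(p)
x0,y0=max(int(p[0])-130,0),max(int(p[1])-100,0); print(x0,y0)
cv2.imwrite('pics/c2.png',cv2.resize(im[y0:y0+200,x0:x0+260,::-1],None,fx=3,fy=3,interpolation=3))
E
```

```text
[525.95635297 180.00871974 231.18950635] 1.7
[341.7247105  146.83172176]
211 46
```

View pics/c2.png

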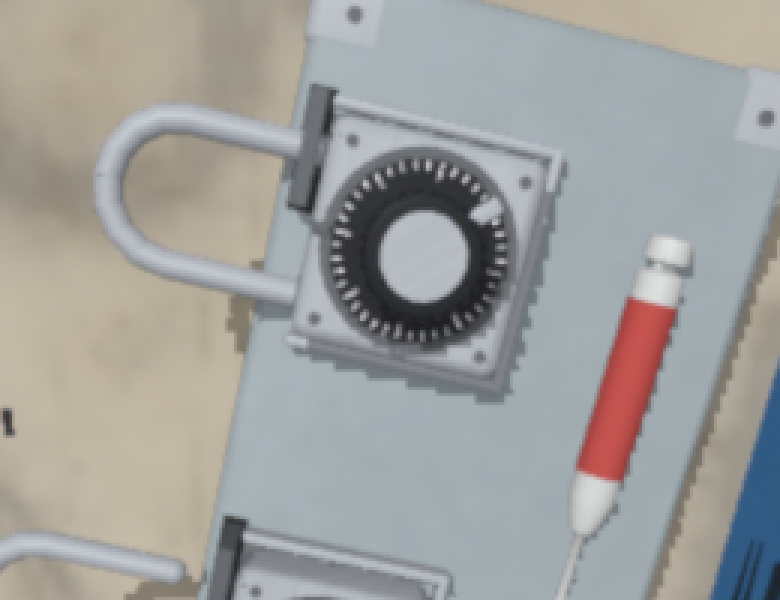

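The crop confirms it. The left padlock (knob top at crop (422,256)) is locked: its short leg runs through the tab at (310,145). Its pointer is at crop (486,210). The open right padlock is at the bottom with its free leg tip at (183,572), and the turquoise look-alike is elsewhere.

```bash
python3 - <<'E'
from h import *
s=r.read_state(); print(s['joints'])
C=cam('wrist',s); f=lambda x,y:(211+x/3,46+y/3)
k=ray(C,*f(422,256),111); d=ray(C,*f(420,250),93.6); p=ray(C,*f(486,210),95)
s1=dict(s); s1['ee_pos']=[510.1,99.6,231.1]; C1=cam('wrist',s1); kr=ray(C1,338,175,111)
print(k,d,p,kr)
ang=lambda v:np.degrees(np.arctan2(v[1],v[0]))
case=ang(k-kr)-90
for nm,a,b,z in[('rail',(338,98),(560,155),74),('front',(310,30),(215,520),66),('rail2',(290,345),(500,392),74)]:
    print(nm,ang(ray(C,*f(*b),z)-ray(C,*f(*a),z)))
print('case yaw',case,'pointer',ang(p-(k+d)/2),'dial',(ang(p-(k+d)/2)-case-180)%360)
im=cv2.imread('pics/w2.png',0)[46:246,211:471]
E
```

```text
[ 2.27510409e-01  1.00389942e-01  1.35651238e+00 -4.96092886e-04
  1.68488648e+00  2.27695178e-01]
[541.04641148 246.64829848 111.        ] [541.6128603 247.0440662  93.6      ] [556.45184916 255.95793454  95.        ] [516.51102269 137.95130184 111.        ]
rail -13.362157300486043
front -102.50582230584291
rail2 -12.469569565447998
case yaw -12.719794421567386 pointer 31.07068331055234 dial 223.7904777321197
```

drive_tool(
  increments=[
    [[2.2,0.5,0,0,0,0],[2.2,0.5,0,0,0,0],[2.28,0.53,0,0,0,0],[0,0,1,0,0,10.5],[0,0,1,0,0,10.5],[0,0,1,0,0,10.5],[0,0,1.5,0,0,10.5],[0,0,1.5,0,0,10.5],[0,0,1.5,0,0,10.5],[0,0,0,0,0,0],[0,0,0,0,0,0]],
  ],
  grip=0.6,
)

```text
time_s: 3.12
ee_pos: [541.7, 247.6, 156.9]
ee_rot: [-3.053, -0.738, -0.001]
wrist_force: [0.2, 0.5, 0.7]
gripper_width: 0.603
finger_force: 0.0
```

```bash
python3 - <<'E'
from h import *
s,im=snap('wrist','pics/w3.png'); print(s['ee_pos'],s['ee_rot'],s['joints'],s['gripper_width'])
C=cam('wrist',s); print(proj(C,[541.3,246.8,111]),proj(C,s['ee_pos']))
S=cam('scene'); print('tape',ray(S,245,228,12),'disp',ray(S,290.5,231,0))
E
```

```text
[541.66016245 247.60098464 156.8775552 ] [-3.05349785e+00 -7.38301243e-01 -1.29464309e-03] [3.33561840e-01 2.12568493e-01 1.37650296e+00 2.60643657e-05
 1.55169062e+00 1.42988655e+00] 0.6033879925473149
[329.07211263 269.87829202] [328.22408188 312.10104434]
tape [397.96314564 482.01590403  12.        ] disp [514.57054937 434.66917233   0.        ]
```

View pics/w3.png

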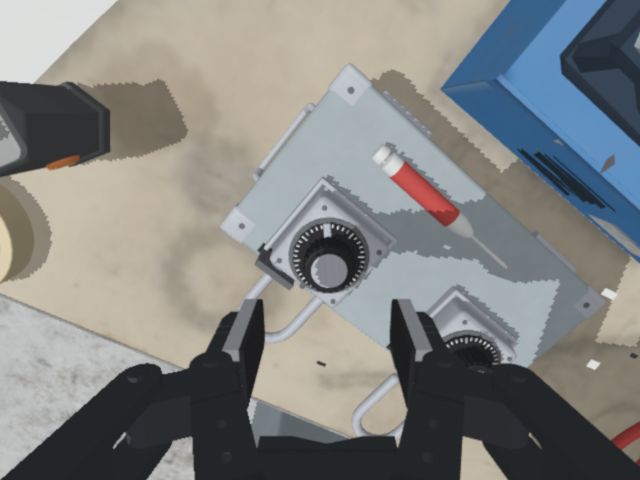

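The projection of the knob top matches the picture at (329,270), so the gripper is centred over it. Descending and gripping.

drive_tool(
  increments=[
    [[0,0,2,0,0,0],[0,0,2,0,0,0],[0,0,1,0,0,0],[0,0,0.8,0,0,0],[0,0,0,0,0,0],[0,0,0,0,0,0]],
  ],
)

```text
time_s: 3.92
ee_pos: [541.8, 247.0, 99.2]
ee_rot: [-3.055, -0.734, -0.003]
wrist_force: [-0.1, 0.6, -0.1]
gripper_width: 0.597
finger_force: 0.0
```

drive_tool(
  increments=[
    [[0,0,0,0,0,0],[0,0,0,0,0,0],[0,0,0,0,0,0],[0,0,0,0,0,0],[0,0,0,0,0,0]],
  ],
  grip=0,
  squeeze=40,
)

```text
time_s: 4.55
ee_pos: [542.0, 246.9, 99.3]
ee_rot: [3.055, 0.733, 0.003]
wrist_force: [0.0, -1.1, 5.2]
gripper_width: 0.291
finger_force: 39.6
```

drive_tool(
  increments=[
    [[0,0,0,0,0,-8],[0,0,0,0,0,-8],[0,0,0,0,0,-8],[0,0,0,0,0,-8],[0,0,0,0,0,-8],[0,0,0,0,0,-8],[0,0,0,0,0,-8],[0,0,0,0,0,-8],[0,0,0,0,0,-8],[0,0,0,0,0,-8],[0,0,0,0,0,-8],[0,0,0,0,0,-8],[0,0,0,0,0,-8]],
  ],
)

```text
time_s: 6.18
ee_pos: [542.2, 247.0, 99.3]
ee_rot: [1.296, 2.86, 0.003]
wrist_force: [1.4, -0.8, 4.7]
gripper_width: 0.293
finger_force: 39.7
```

```bash
python3 - <<'E'
from h import *
s=r.read_state(); print(s['wrist_force'],s['wrist_torque'],s['joints'],s['ee_rot'])
E
```

```text
[ 1.36941774 -0.82144971  4.72305133] [-0.05941994 -0.18616136 -0.02222484] [ 3.32349200e-01  2.46388072e-01  1.45298574e+00 -2.19166983e-04
  1.43959783e+00 -3.87581239e-01] [1.29569455e+00 2.85969878e+00 2.58007273e-03]
```

drive_tool(
  increments=[
    [[0,0,0,0,0,-4],[0,0,0,0,0,-4],[0,0,0,0,0,-4],[0,0,0,0,0,-4],[0,0,0,0,0,-4],[0,0,0,0,0,-3],[0,0,0,0,0,-3],[0,0,0,0,0,0]],
  ],
)

```text
time_s: 7.18
ee_pos: [542.3, 247.1, 99.3]
ee_rot: [0.627, 3.076, 0.002]
wrist_force: [2.6, -0.2, 5.1]
gripper_width: 0.29
finger_force: 39.8
```

```bash
python3 - <<'E'
from h import *
s=r.read_state(); print(s['wrist_force'],s['wrist_torque'],s['joints'][5],s['ee_rot'])
snap('scene','pics/s1.png')
s,im=snap('wrist','pics/w4.png'); C=cam('wrist',s)
print(proj(C,[541,247,94]),[proj(C,np.array([541-d*np.cos(.222),247+d*np.sin(.222),78])) for d in(53,78,83,97.5)])
E
```

```text
[ 2.62415617 -0.2359934   5.06105476] [-0.00607224 -0.33938539  0.01406776] -0.8362580325189559 [6.26823294e-01 3.07577807e+00 2.14339580e-03]
[325.81272017 307.69028032] [array([303.43227782, 179.79746988]), array([291.23763595, 119.23906737]), array([288.6516114 , 106.39690951]), array([280.84931324,  67.65081776])]
```

View pics/w4.png

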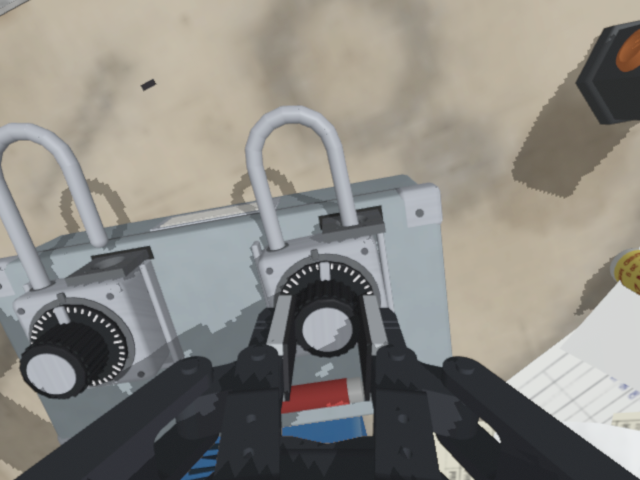

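The pointer (325,272) is about 8° short of the nib (317,245). The bow end is at row ~107, which matches sprung out (predicted 106, against 119 for locked). I'll turn a little more to be central in the notch.

drive_tool(
  increments=[
    [[0,0,0,0,0,-2],[0,0,0,0,0,-2],[0,0,0,0,0,-2],[0,0,0,0,0,0]],
  ],
)

```text
time_s: 7.78
ee_pos: [542.3, 247.1, 99.3]
ee_rot: [0.465, 3.104, 0.002]
wrist_force: [2.4, -0.0, 5.1]
gripper_width: 0.289
finger_force: 39.8
```

```bash
python3 - <<'E'
from h import *
s=r.read_state(); print(s['wrist_torque'])
s,im=snap('wrist','pics/w5.png'); C=cam('wrist',s)
g=cv2.cvtColor(im,cv2.COLOR_RGB2HSV)
# bow top: follow the shackle axis from outside inward, brightness
for d in np.arange(70,95,1.):
    u=proj(C,np.array([541-d*np.cos(.222),247+d*np.sin(.222),81])); print(d,u.round(),im[int(u[1]),int(u[0])])
E
```

```text
[ 0.00534335 -0.34402576 -0.03362722]
70.0 [313. 137.] [163 154 139]
71.0 [312. 135.] [160 151 136]
72.0 [312. 132.] [156 148 133]
73.0 [312. 130.] [153 144 129]
74.0 [312. 127.] [152 143 128]
75.0 [312. 125.] [152 142 127]
76.0 [311. 122.] [134 128 119]
77.0 [311. 119.] [116 119 125]
78.0 [311. 117.] [154 157 164]
79.0 [311. 114.] [168 173 179]
80.0 [311. 111.] [189 194 200]
81.0 [310. 109.] [188 193 200]
82.0 [310. 106.] [181 185 192]
83.0 [310. 103.] [165 168 175]
84.0 [310. 101.] [150 142 127]
85.0 [309.  98.] [148 140 125]
86.0 [309.  95.] [146 139 123]
87.0 [309.  93.] [146 139 124]
88.0 [309.  90.] [148 140 126]
89.0 [308.  87.] [149 141 128]
90.0 [308.  84.] [151 143 130]
91.0 [308.  81.] [150 143 131]
92.0 [308.  79.] [152 145 133]
93.0 [308.  76.] [152 146 132]
94.0 [307.  73.] [153 146 133]
```

The shackle end now reads about 83 mm from the dial axis, so it has sprung out about 5 mm. I'll release, rise, and go over to the bow.

drive_tool(
  increments=[
    [[0,0,0,0,0,0],[0,0,0,0,0,0],[0,0,0,0,0,0],[0,0,-1,0,0,0],[0,0,-2,0,0,0],[0,0,-1,0,0,-4.3],[2,0,0,0,0,0],[2,0,0,0,0,0],[1.65,0,0,0,0,0],[0,0,0,0,0,0],[0,0,0,0,0,0]],
  ],
  grip=0.7,
)

```text
time_s: 9.2
ee_pos: [486.7, 259.2, 138.6]
ee_rot: [0.347, 3.121, 0.0]
wrist_force: [-0.7, -0.2, 0.4]
gripper_width: 0.696
finger_force: 0.0
```

```bash
python3 - <<'E'
from h import *
s,im=snap('wrist','pics/w6.png'); C=cam('wrist',s); print(s['ee_pos'],s['ee_rot'],s['gripper_width'])
print(proj(C,[486.9,259.3,78]))
S,im2=snap('side','pics/d6.png'); C=cam('side'); u=proj(C,[500,250,90]).astype(int); print(u)
c=im2[max(u[1]-100,0):u[1]+100,max(u[0]-100,0):u[0]+100,::-1]; c=cv2.resize(c,(400,400)); cv2.imwrite('pics/c6.png',np.hstack([c,cv2.resize(im[:,:,::-1],(400,300))[:].copy() if 0 else cv2.copyMakeBorder(cv2.resize(im[:,:,::-1],(400,300)),0,100,0,0,0)]))
E
```

```text
[486.67920281 259.19436996 138.63127008] [3.47354550e-01 3.12128321e+00 2.37518045e-04] 0.695646474503626
[326.92388244 262.05643639]
[326 241]
```

View pics/c6.png

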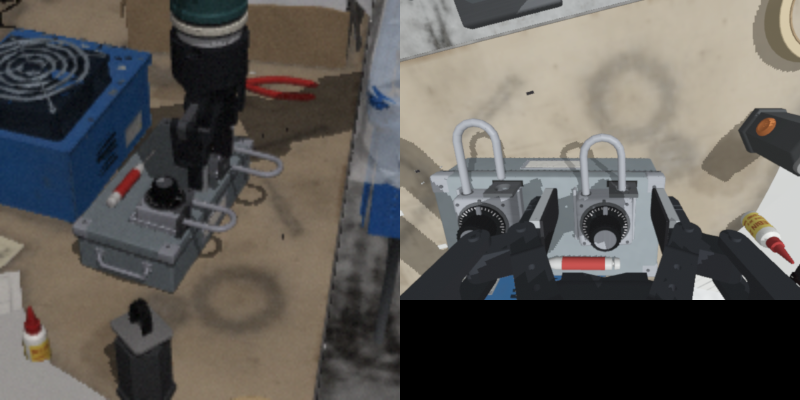

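The bow is centred between the fingers (legs near composite x 585 and 622, predicted centre 604), and the neighbour is clear. Descending to the legs.

drive_tool(
  increments=[
    [[0,0,2,0,0,0],[0,0,2,0,0,0],[0,0,1.5,0,0,0],[0,0,1.5,0,0,0],[0,0,1,0,0,0],[0,0,0,0,0,0],[0,0,0,0,0,0]],
  ],
)

```text
time_s: 10.18
ee_pos: [486.7, 259.4, 59.0]
ee_rot: [0.347, 3.121, 0.001]
wrist_force: [-0.7, 0.0, -0.9]
gripper_width: 0.7
finger_force: 0.0
```

drive_tool(
  increments=[
    [[0,0,0,0,0,0],[0,0,0,0,0,0],[0,0,0,0,0,0],[0,0,0,0,0,0],[0,0,0,0,0,0]],
  ],
  grip=0,
  squeeze=80,
)

```text
time_s: 10.8
ee_pos: [486.5, 259.5, 59.1]
ee_rot: [0.347, 3.121, 0.001]
wrist_force: [-0.5, -0.8, 5.6]
gripper_width: 0.451
finger_force: 79.9
```

drive_tool(
  increments=[
    [[0.2,0,0,0,0,0],[0.2,0,0,0,0,0],[0.2,0,0,0,0,0],[0.2,0,0,0,0,0],[0.2,0,0,0,0,0],[0.2,0,0,0,0,0],[0.2,0,0,0,0,0],[0,0,0,0,0,0]],
  ],
)

```text
time_s: 11.8
ee_pos: [472.6, 262.5, 58.5]
ee_rot: [0.347, 3.122, 0.001]
wrist_force: [2.4, 0.7, 5.0]
gripper_width: 0.443
finger_force: 79.9
```

drive_tool(
  increments=[
    [[0.1,0,0,0,0,0],[0.1,0,0,0,0,0],[0,0,0,0,0,0],[0,0,0,0,0,0]],
  ],
)

```text
time_s: 12.3
ee_pos: [471.3, 262.6, 58.6]
ee_rot: [0.348, 3.121, 0.0]
wrist_force: [4.8, 0.5, 4.5]
gripper_width: 0.45
finger_force: 79.8
```

Force is rising slowly; I'll pull a little further towards the stop.

drive_tool(
  increments=[
    [[0.1,0,0,0,0,0],[0.1,0,0,0,0,0],[0.1,0,0,0,0,0],[0,0,0,0,0,0],[0,0,0,0,0,0]],
  ],
)

```text
time_s: 12.92
ee_pos: [471.1, 262.7, 59.2]
ee_rot: [0.348, 3.115, 0.0]
wrist_force: [10.5, -2.5, 2.2]
gripper_width: 0.446
finger_force: 79.9
```

```bash
python3 - <<'E'
from h import *
s,im=snap('wrist','pics/w7.png'); C=cam('wrist',s); print(s['ee_pos'],s['wrist_force'])
for d in np.arange(90,106,1.):
    u=proj(C,np.array([541.3-d*np.cos(.222),247+d*np.sin(.222),80])); print(d,u.round(),im[int(u[1]),int(u[0])])
for d in(-13.5,26,38): print(d,proj(C,np.array([541.3-d*np.cos(.222),247+d*np.sin(.222),111 if d<0 else 90])))
E
```

```text
[471.05427096 262.67921103  59.17224426] [10.53180767 -2.53580903  2.15245416]
90.0 [327. 302.] [114 107  95]
91.0 [327. 299.] [115 108  95]
92.0 [327. 297.] [115 109  97]
93.0 [327. 294.] [115 109  97]
94.0 [327. 292.] [132 136 141]
95.0 [327. 289.] [162 166 173]
96.0 [327. 286.] [171 176 182]
97.0 [327. 284.] [184 188 195]
98.0 [327. 281.] [180 183 191]
99.0 [327. 278.] [165 169 176]
100.0 [327. 276.] [150 154 161]
101.0 [327. 273.] [129 133 138]
102.0 [327. 270.] [147 139 125]
103.0 [327. 268.] [148 139 125]
104.0 [327. 265.] [147 139 124]
105.0 [327. 262.] [147 138 124]
-13.5 [327.44124529 599.50395414]
26 [327.32952127 465.32309733]
38 [327.35140341 440.68932619]
```

View pics/w7.png

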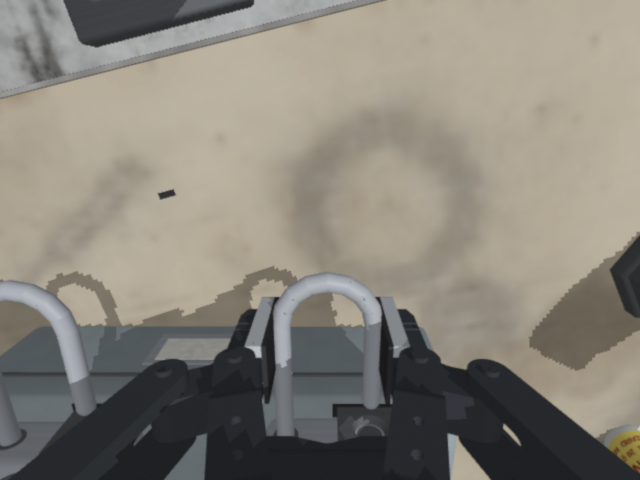

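The bow end is now about 100 mm from the dial axis and the force has jumped at the stop. The free short-leg tip (372,403) is in front of the tab, so the shackle is fully out. I'll relax the pull, squeeze more, and lift straight up slowly at first.

drive_tool(
  increments=[
    [[-0.1,0,0,0,0,0],[-0.15,0,0,0,0,0],[0,0,0,0,0,0],[0,0,0,0,0,0],[0,0,-0.3,0,0,0],[0,0,-0.4,0,0,0],[0,0,-0.5,0,0,0],[0,0,-0.5,0,0,0],[0,0,0,0,0,0]],
  ],
  squeeze=115,
)

```text
time_s: 14.1
ee_pos: [470.7, 261.2, 72.8]
ee_rot: [0.349, 3.122, -0.005]
wrist_force: [10.8, -2.1, -5.5]
gripper_width: 0.439
finger_force: 115.9
```

drive_tool(
  increments=[
    [[0,0,-0.5,0,0,0],[0,0,-1,0,0,0],[0,0,-1,0,0,0],[0,0,-1,0,0,0],[0,0,-1,0,0,0],[0,0,-1,0,0,0],[0,0,-1,0,0,0],[0,0,-1,0,0,0],[0,0,-0.5,0,0,0],[0,0,-0.3,0,0,0],[0,0,0,0,0,0],[0,0,0,0,0,0]],
  ],
)

```text
time_s: 15.6
ee_pos: [469.9, 262.7, 157.8]
ee_rot: [-0.347, -3.122, 0.001]
wrist_force: [0.3, 0.2, -1.9]
gripper_width: 0.433
finger_force: 116.8
```

```bash
python3 - <<'E'
from h import *
s,im2=snap('side','pics/d8.png'); C=cam('side'); u=proj(C,[500,250,150]).astype(int)
_,im=snap('scene','pics/s8.png'); D=cam('scene'); w=proj(D,[500,250,150]).astype(int)
k=lambda im,u:cv2.resize(im[u[1]-80:u[1]+80,u[0]-80:u[0]+80,::-1],(400,400),interpolation=3)
cv2.imwrite('pics/c8.png',np.hstack([k(im2,u),k(im,w)]))
s=r.read_state(); print(s['ee_pos'],s['wrist_force'],s['wrist_torque'],s['finger_force'])
E
```

```text
[469.90116861 262.74444833 157.86404572] [-0.22074499 -0.22517086 -1.71223296] [ 0.00909233  0.14807789 -0.00819997] 116.75860404968262
```

View pics/c8.png

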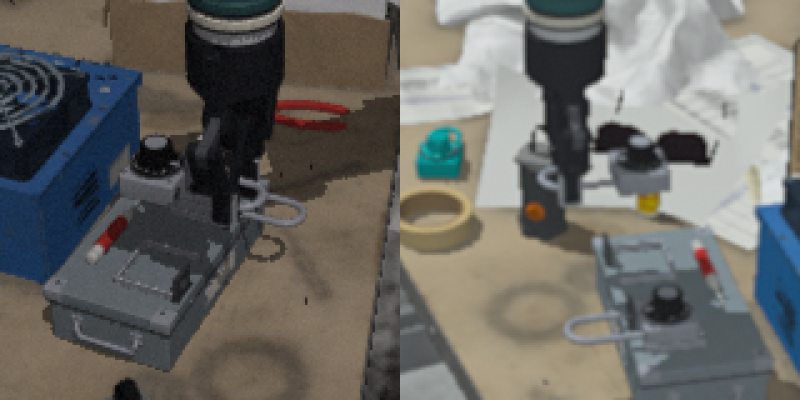

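The padlock hangs level in the air, dial up, held by its drawn-out shackle about 10 cm above the lid. The open padlock and the screwdriver look undisturbed. Handing in.

```bash
python3 -c "
from h import *
print(r.hand_in())"
```

```text
the job is handed in; nothing more can be done
None
```

The locked (left) padlock is unlocked, its shackle is drawn fully out, and the job is handed in with it held level, dial up, by the shackle about 10 cm above the lid; the hand-in returned no verdict.

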